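# Eject the deep socket and trap it on the ramp

## Robot

A 6-joint arm with a two-finger parallel gripper is mounted at the origin on the work surface. World frame = base frame: x ahead of the robot, y to its left, z up, the work surface at z = 0. Lengths are in m, angles in rad, forces in N, time in s.
With the tool pointing down it reaches from about 0.35 to 0.975 m from the base axis. Payload 7.1 kg.
Tool frame: the origin (TCP) lies midway between the tips of the shut fingers; the grasp point (between the pads) lies 19 mm behind it; z points along the fingers, y is the line along which they close (so a half turn about z gives the same grasp; the last joint's range is limited). The gripper opens to 88 mm and grips with 3 to 60 N. Pads are 20 mm wide; open, the fingers measure 115 mm over their backs; the gripper's body (75 mm by 178 mm) begins 61 mm behind the grasp point.
Start: joints at [-0.019, 0.423, 1.63, -0, 1.089, -0.019], TCP at [0.625, 0, 0.186] pointing down, gripper open.
Joint ranges: [-3, 3], [-0.9, 2.11], [0.09, 2.58], [-1.31, 4.45], [0.11, 2.69], [-2.54, 2.54]. Speed limits (rad/s): [2.39, 2.39, 3.01, 3.14, 3.14, 3.14].

## Interface

Orientations are given as a rotation vector (axis times angle).
In Python, from cell import get_obs, snapshot, get_calibration, sign_off, search_frame, trace gives the robot as it stands. The module is installed in compiled form; this text tells all that it offers.
- The arm moves only by the shell command python3 -m handwheel 'ROWS' [FORCE]. ROWS is JSON, a list of rows, each an object of numbers: "dx", "dy", "dz": the shift along the world's x, y, z in m; "turn": the turn about the world's z in degrees; "claw": the closure in counts, from 0 (fully open) to 255 (shut). In form: [{"dx": .., "dy": .., "dz": .., "turn": .., "claw": ..}, ...]. A call has exactly 10 rows; each row is the pose to reach, as a shift and turn from the pose commanded when the call began; what a row does not reach only later rows make up. A row lasts 1/8 s, in which the tool goes at most 62.5 mm and 10.7 degrees, less where a joint would pass 70% of its speed; a pose out of reach is approached as far as the arm can. A call with a gripper value outside its range is refused whole. The fingers move at their own pace and stop on an object; FORCE is the grip in N (left out, the last holds). Time passes only in rows, so rows that repeat a pose let the fingers close, or fill a call up. It gives the time, the measured TCP pose, the force, the opening and the grip force at its end, in the units of the state.
- get_obs(): the state, without advancing time (a new reading comes with each control period).
- snapshot(name): name is "scene" or "side" or "wrist"; returns (picture, depth): 480x640x3 uint8, blue, green, red; 480x640 float32, m along the optical axis (not along the pixel's ray), 0 where there is no reading.
- get_calibration(name): a dict with "K" (3x3 intrinsics, pixels), "R" (3x3) and "t" (3): a world point X has camera coordinates R X + t. Camera axes: x right, y down, z forward; pixel columns grow to the right and rows downward; lengths in m; the calibration is good to about 2 mm. A picture is of the moment at which its call begins: read the wrist's pose just before it. get_calibration takes no time and is no camera call; for the wrist camera it gives the pose at the moment of the call.
- sign_off(): hands the job in; it is judged then, once.
Trained networks look in the newest picture that a camera, given by its name, has taken for a name from the list of things; names that differ only in an ending like _2 or _b are one class to them, and where a whole thing is asked for, a point or a joint stands for the part that bears it (a point fixed in the world has none). Each returns a list of dicts, best first, with "score" (0 to 1); they miss things now and then, are a little off and sometimes report something else, mostly with a low value. They report only what shows in the picture. A call takes as long as a camera call.
- search_frame(thing, camera): "extent" ([left, top, right, bottom] as shares, 0 to 1, of the picture: columns of its width, rows of its height, round what is visible of it).
- trace(thing, camera): "pixels" (480x640 bool, what is visible of it) and "extent" ([left, top, right, bottom] as shares, 0 to 1, of the picture: columns of its width, rows of its height, round what is visible of it).
The state is a dict: "time_s": time; "qpos": joint angles; "qvel": joint speeds; "joint_efforts": joint torques, N m; "position": TCP position; "eef_rot": TCP orientation; "ft_force": force on the tool from outside, world axes, zero at the start; "ft_torque": the same for the moment, N m; "width": finger opening in m; "finger_force": force on a finger pad.
Only numpy, scipy, OpenCV 4.12 (cv2) and the standard library are available. Lean on these libraries where they do the work, as an engineer would, in place of code of your own. Each camera call takes 0.05 s, during which the arm holds its last target. There are 200 camera calls.

## Task

Two push-to-eject socket cradles stand on the bench; work on the one that holds the long, deep socket. With one finger press its push pad right down, and with the other finger standing across the ramp trap the socket as it pops out, before it rolls off the open end. Do not pinch or lift the socket, leave the other cradle and all the loose things alone, and finish holding: one finger still keeping the pad down, the socket resting on the ramp against the other finger.

Things in the scene. Friction and masses are not known exactly. Their poses are not given: they have to be found in the camera images.
- cradle_long: The grey and aluminium cradle that holds the long socket, foot 166 x 78 mm, fixed. Origin on the bench under the centre of its push pad; z up; +x is the way its ramp falls. Along +x: pad (x -20 to 20 mm), back wall (24 to 28, top z 39), pocket with the socket, lip (x 54, z 30), then the ramp. Pushing the pad raises the pocket's floor by 0.85 of the pad's travel.
- pad_long_top (a point): Centre of the top of that cradle's black rubber push pad, 40 mm along x by 50 mm along y; moves with the pad. Height above the bench 42 mm when up, 30 mm when fully down.
- pad_long (a joint): That pad's travel, m: 0 up, 0.012 fully down on a stop. Spring about 1 N to start, 3 N at the stop, plus 1 to 2 N for the socket. At 8 to 10 mm the socket is lifted over the lip and rolls down at once, off the open end unless a finger already stands across the ramp.
- ramp_long (a point): Point on that cradle's bare aluminium ramp, mid-width, 85 mm along +x from the pad's centre: about where the trapping finger stands. Ramp 62 mm wide between side rails 9 mm high; it falls 13 degrees from z 30 mm at x 54 to z 12.5 mm at its open end at x 130. A fingertip level with the pressed pad is 5 to 10 mm above the ramp at x 75 to 95: the socket cannot pass under.
- socket_long: Loose steel deep socket, a plain cylinder 24 mm across and 54 mm long, about 150 g. Origin at its centre; its length is its y axis, lying across the ramp. At the start it lies in the pocket, its centre 44 mm along +x from the pad's centre and 38 mm above the bench.
- cradle_short: The other, identical cradle, which holds the short socket; leave it alone. Same frame and sizes.
- pad_short (a joint): How far the other cradle's pad is pushed down, m: 0 up. Leave it.
- socket_short: Loose steel short socket, 24 mm across and 32 mm long, in the other cradle. Origin at its centre, length along y. Leave it.
- tape_measure: Bystander: yellow tape measure, 70 x 38 x 62 mm, origin under its centre.
- wrench: Bystander: wrench lying flat, along its x axis.
- screwdriver: Bystander: screwdriver lying along its x axis.
- spare_socket: Bystander: spare socket standing upright between the cradles, 26 mm across, 36 mm tall, origin under its centre.
- bracket: Bystander: blue shelf bracket, 90 x 35 mm foot, upright leg 64 mm tall, origin under its centre.
- clip_tray: Bystander: black two-part tray, 120 x 90 x 40 mm, origin under its centre.
- spray_bottle: Bystander: white bottle, 56 mm across, 150 mm tall, origin under its centre.

How it is judged:
By the outcome, as a careful person would: the job done as asked, in the order asked, and still so for the second after the job is handed in, while the arm keeps its last pose, push and grip.
It also fails if it takes over 32 s, if anything falls off the work surface, if the arm or the gripper's body presses on something with over 40 N, if the wrist force passes 120 N, or if a joint passes its speed limit or range.

## Working session

There is one attempt and no reset: what is moved stays moved. The work goes in short steps, Python scripts to look and compute and a shell command to move; the robot and the scene stay as the last step left them, time stands still between calls to the robot, and variables do not carry over. Pictures are saved under pics/ and viewed, at most 10 in all, crops included, and the job is handed in when it is done.

```bash
mkdir -p pics; cat > h.py <<'E'
import numpy as np,cv2
from cell import *
def pts(cam,mask,depth,cal):
    v,u=np.nonzero(mask&(depth>0)); z=depth[v,u]
    K=cal['K'];c=np.stack([(u-K[0][2])/K[0][0]*z,(v-K[1][2])/K[1][1]*z,z],1)
    return (c-cal['t'])@np.array(cal['R'])
E
python3 - <<'E'
from h import *
for c in ['scene','side']:
    cal=get_calibration(c);im,d=snapshot(c);cv2.imwrite(f'pics/{c}0.png',im)
    np.save(f'{c}_d.npy',d)
    for n in ['socket_long','socket_short','cradle_long','cradle_short','pad_long_top','ramp_long','spare_socket']:
        for r in trace(n,c)[:2]:
            p=pts(c,r['pixels'],d,cal)
            print(c,n,round(r['score'],2),(np.array(r['extent'])*[640,480,640,480]).round(),len(p),np.median(p,0).round(3) if len(p) else'')
print(get_obs())
E
```

```text
scene socket_long 0.85 [383. 280. 410. 306.] 319 [0.517 0.18  0.045]
scene socket_short 0.51 [278. 212. 292. 228.] 149 [ 0.544 -0.177  0.042]
scene cradle_long 0.72 [348. 272. 434. 337.] 2656 [0.538 0.188 0.022]
scene cradle_short 0.72 [244. 205. 317. 254.] 1799 [ 0.563 -0.17   0.021]
scene pad_long_top 0.61 [398. 272. 431. 294.] 370 [0.469 0.181 0.041]
scene pad_long_top 0.57 [262. 344. 351. 424.] 4157 [0.779 0.221 0.017]
scene ramp_long 0.56 [352. 272. 437. 336.] 2720 [0.538 0.188 0.022]
scene spare_socket 0.71 [318. 256. 325. 277.] 200 [ 0.569 -0.001  0.026]
side socket_long 0.73 [357. 198. 385. 222.] 528 [0.777 0.002 0.049]
side socket_short 0.69 [332. 272. 344. 288.] 157 [ 0.539 -0.187  0.046]
side cradle_long 0.91 [231. 197. 294. 229.] 1297 [0.503 0.159 0.024]
side cradle_short 0.84 [304. 268. 375. 316.] 1786 [ 0.528 -0.201  0.024]
side pad_long_top 0.51 [236. 207. 256. 217.] 183 [0.467 0.171 0.043]
side ramp_long 0.72 [235. 195. 296. 232.] 1261 [0.503 0.158 0.024]
side ramp_long 0.22 [238. 204. 258. 215.] 199 [0.467 0.172 0.043]
{'time_s': 0.8, 'qpos': array([-1.90068141e-02,  4.23051815e-01,  1.62990217e+00, -1.46478466e-05,
        1.08858654e+00, -1.90102725e-02]), 'qvel': array([ 0.00147003,  0.00253826, -0.00106058, -0.00124782, -0.00012823,
       -0.00105227]), 'joint_efforts': array([ 8.26284413e-04, -5.44514751e+01, -2.74038631e+01,  6.45672390e-02,
        1.67156558e-02,  5.70507694e-06]), 'position': array([6.24992826e-01, 1.70959629e-05, 1.85604315e-01]), 'eef_rot': array([2.22139716e+00, 2.22141994e+00, 4.21014355e-05]), 'ft_force': array([0.38020566, 0.21585074, 0.81654063]), 'ft_torque': array([-0.02537465, -0.00655181,  0.00799143]), 'finger_force': 0.0, 'width': 0.088394310302979}
```

View pics/scene0.png

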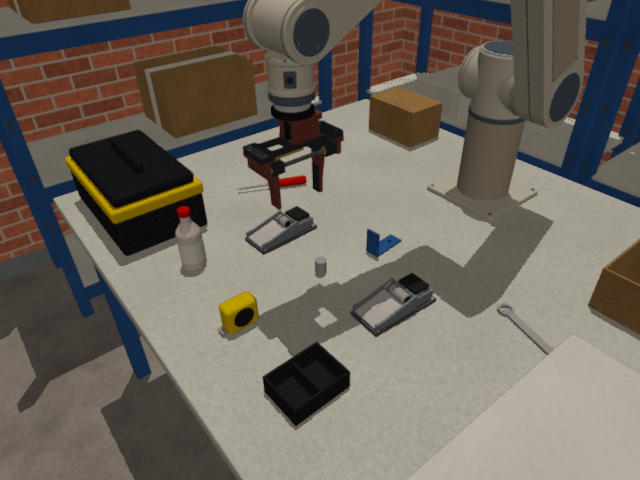

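View pics/side0.png

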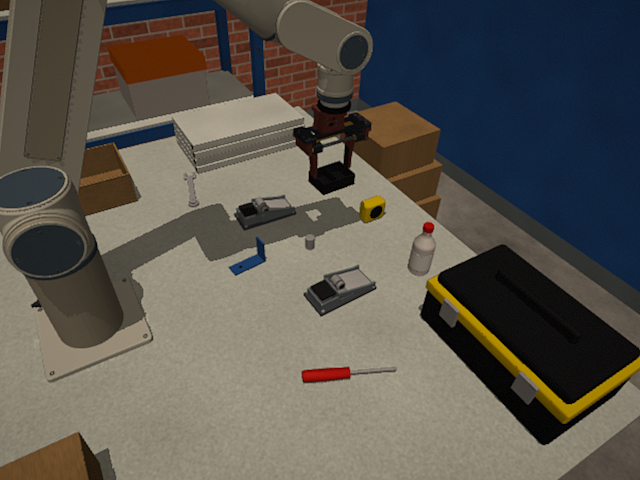

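The scene picture shows the cradle at pixel (395,300) with what looks like the longer socket, and its pad at (415,284). The other cradle is at (282,228). I'll check both from the wrist camera.

```bash
python3 -m handwheel '[{"dx":-0.03,"dy":0.04,"dz":0.02,"turn":0,"claw":0},{"dx":-0.06,"dy":0.08,"dz":0.04,"turn":0,"claw":0},{"dx":-0.09,"dy":0.12,"dz":0.06,"turn":0,"claw":0},{"dx":-0.11,"dy":0.16,"dz":0.08,"turn":0,"claw":0},{"dx":-0.11,"dy":0.18,"dz":0.1,"turn":0,"claw":0},{"dx":-0.11,"dy":0.18,"dz":0.1,"turn":0,"claw":0},{"dx":-0.11,"dy":0.18,"dz":0.1,"turn":0,"claw":0},{"dx":-0.11,"dy":0.18,"dz":0.1,"turn":0,"claw":0},{"dx":-0.11,"dy":0.18,"dz":0.1,"turn":0,"claw":0},{"dx":-0.11,"dy":0.18,"dz":0.1,"turn":0,"claw":0}]'
python3 - <<'E'
from h import *
c='wrist';cal=get_calibration(c);im,d=snapshot(c);cv2.imwrite('pics/w1.png',im)
for n in ['socket_long','socket_short','cradle_long','pad_long_top']:
    for r in trace(n,c)[:2]:
        p=pts(c,r['pixels'],d,cal)
        print(n,round(r['score'],2),(np.array(r['extent'])*[640,480,640,480]).round(),len(p),np.median(p,0).round(4))
        if len(p)<30: continue
        q=p
        if n=='pad_long_top': q=p[abs(p[:,2]-np.median(p[:,2]))<.006]
        if 'socket' in n: q=p[p[:,2]>.036]
        print('  zmed',np.median(q[:,2]).round(4),cv2.minAreaRect((q[:,:2]*1000).astype(np.float32)))
E
```

```text
time_s: 2.05
position: [0.515, 0.1795, 0.2852]
eef_rot: [-2.222, -2.22, 0.001]
ft_force: [0.4, 0.7, -1.1]
width: 0.0879
finger_force: 0.0
socket_long 0.88 [304. 177. 330. 225.] 833 [0.5135 0.177  0.0468]
  zmed 0.0469 ((513.2433471679688, 175.60169982910156), (54.491607666015625, 23.714763641357422), 87.54268646240234)
socket_short 0.64 [329. 414. 343. 441.] 376 [ 0.542  -0.1761  0.0453]
  zmed 0.0462 ((542.1942749023438, -179.9876251220703), (21.88309669494629, 45.02174377441406), 0.5326574444770813)
cradle_long 0.86 [259. 165. 387. 230.] 6656 [0.5289 0.1801 0.0245]
  zmed 0.0245 ((520.89599609375, 170.77456665039062), (90.07698059082031, 170.3874053955078), 89.03849792480469)
pad_long_top 0.95 [266. 179. 297. 222.] 1280 [0.4691 0.1773 0.0415]
  zmed 0.0415 ((468.9277038574219, 177.27723693847656), (49.959896087646484, 39.14177703857422), 87.94927215576172)
```

View pics/w1.png

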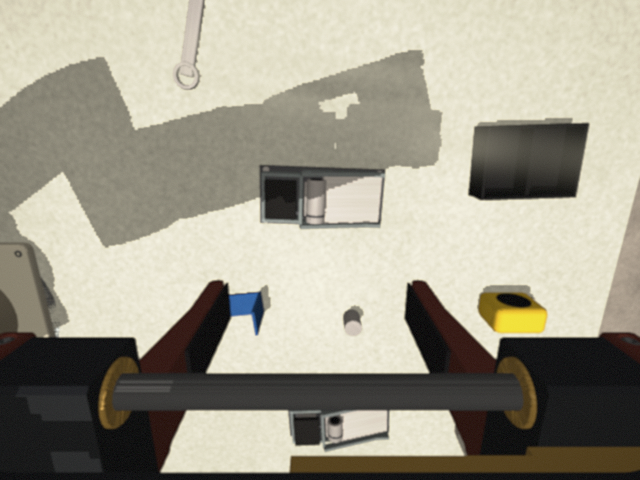

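The wrist view shows the long socket at (317,200), with its pad at (282,200) and ramp to about x=383. The fingers already close along the ramp. Fit: pad at (0.469, 0.177), yaw about -2°, and the socket measures 54 mm long, so this is the right cradle. Next I'll hover just above it.

```bash
python3 -m handwheel '[{"dx":0,"dy":-0.004,"dz":-0.03,"turn":-2,"claw":23},{"dx":0,"dy":-0.004,"dz":-0.07,"turn":-2,"claw":23},{"dx":0,"dy":-0.004,"dz":-0.11,"turn":-2,"claw":23},{"dx":0,"dy":-0.004,"dz":-0.15,"turn":-2,"claw":23},{"dx":0,"dy":-0.004,"dz":-0.18,"turn":-2,"claw":23},{"dx":0,"dy":-0.004,"dz":-0.205,"turn":-2,"claw":23},{"dx":0,"dy":-0.004,"dz":-0.22,"turn":-2,"claw":23},{"dx":0,"dy":-0.004,"dz":-0.225,"turn":-2,"claw":23},{"dx":0,"dy":-0.004,"dz":-0.225,"turn":-2,"claw":23},{"dx":0,"dy":-0.004,"dz":-0.225,"turn":-2,"claw":23}]'
python3 - <<'E'
from h import *
c='wrist';cal=get_calibration(c);im,d=snapshot(c)
for n in ['socket_long','pad_long_top']:
    for r in trace(n,c)[:1]:
        p=pts(c,r['pixels'],d,cal);print(n,round(r['score'],2),len(p),np.median(p,0).round(4))
s,_=snapshot('scene');s=cv2.resize(s[220:360,320:470],None,fx=4,fy=4)[:,:600]
cv2.imwrite('pics/w2.png',im);cv2.imwrite('pics/s2.png',s)
E
```

```text
time_s: 3.55
position: [0.5157, 0.1762, 0.0615]
eef_rot: [2.259, 2.182, 0.002]
ft_force: [-0.2, 1.0, -0.8]
width: 0.08
finger_force: 0.0
socket_long 0.82 2969 [0.5132 0.1788 0.0469]
pad_long_top 0.78 4199 [0.4706 0.1815 0.0414]
```

View pics/w2.png

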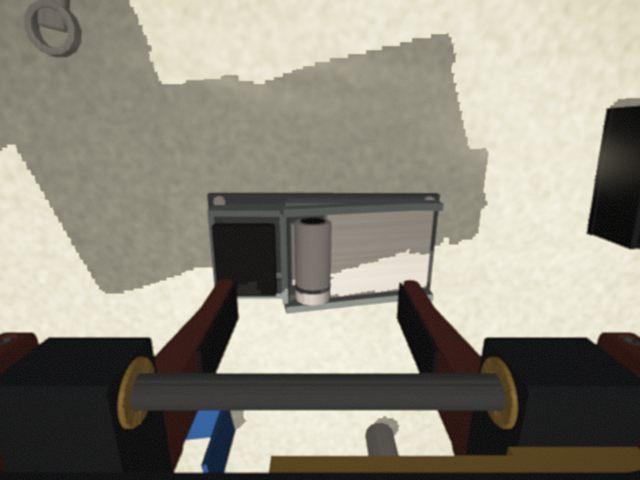

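View pics/s2.png

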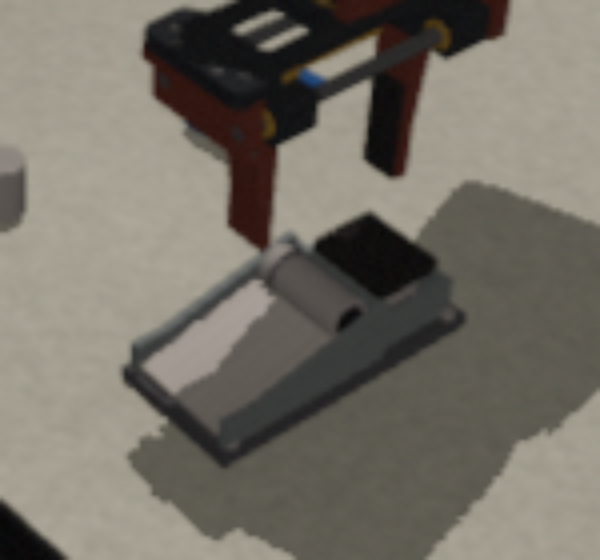

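The wrist view shows the pad at (245,260), the socket at (313,262), and the fingertips at (225,285) and (410,285). In the scene crop the tip looks to sit toward the far (-y) side, so I'll compare projected tip positions with where the tips appear.

```bash
python3 - <<'E'
from h import *
from scipy.spatial.transform import Rotation as R
o=get_obs();M=R.from_rotvec(o['eef_rot']).as_matrix();P=o['position'];print(P,M.round(3).tolist())
for c in ['wrist','scene']:
    k=get_calibration(c)
    for s in (-1,1):
        for dx in (-.01,.01):
            X=P+M@np.array([dx,s*.04,0]);q=np.array(k['K'])@(np.array(k['R'])@X+np.array(k['t']).ravel());u=q[:2]/q[2]
            print(c,s,dx,X.round(3),u.round(),((u-[320,220])*4).round() if c=='scene' else '')
im,d=snapshot('wrist');k=get_calibration('wrist')
p=pts('wrist',d>0,d,k)
a=np.deg2rad(-2.1)
# pad / cradle extents
for n in ['pad_long_top','socket_long']:
    q=pts('wrist',trace(n,'wrist')[0]['pixels'],d,k);q=q[q[:,2]>.038];print(n,cv2.minAreaRect((q[:,:2]*1e3).astype(np.float32)))
E
```

```text
[0.51535973 0.17612618 0.06115107] [[0.035, 0.999, 0.001], [0.999, -0.035, 0.0], [0.0, 0.001, -1.0]]
wrist -1 -0.01 [0.475 0.168 0.061] [251. 289.] 
wrist -1 0.01 [0.476 0.188 0.061] [249. 258.] 
wrist 1 -0.01 [0.555 0.165 0.061] [383. 289.] 
wrist 1 0.01 [0.556 0.185 0.061] [384. 258.] 
scene -1 -0.01 [0.475 0.168 0.061] [408. 273.] [351. 214.]
scene -1 0.01 [0.476 0.188 0.061] [415. 279.] [379. 234.]
scene 1 -0.01 [0.555 0.165 0.061] [378. 289.] [233. 278.]
scene 1 0.01 [0.556 0.185 0.061] [385. 295.] [261. 300.]
pad_long_top ((468.29608154296875, 177.6536102294922), (50.076995849609375, 40.32258224487305), 87.74869537353516)
socket_long ((512.8963623046875, 173.8704833984375), (59.0091438293457, 23.75156593322754), 88.17153930664062)
```

The tips appear about 12 px higher in the scene than projected, so the open fingertips may sit above the TCP. I'll measure that from depth.

```bash
python3 - <<'E'
from h import *
for c in ['scene','side','wrist']:
    k=get_calibration(c);im,d=snapshot(c)
    p=pts(c,d>0,d,k)
    m=(abs(p[:,0]-.515)<.09)&(abs(p[:,1]-.176)<.03)&(p[:,2]>.052)&(p[:,2]<.13);q=p[m]
    for s,n in ((-1,'L'),(1,'R')):
        r=q[(q[:,0]-.515)*s>.02]
        if len(r)<5: print(c,n,len(r));continue
        z0=np.percentile(r[:,2],1);b=r[r[:,2]<z0+.02]
        print(c,n,len(r),'zmin',np.percentile(r[:,2],[0,1,5]).round(4),'x',np.percentile(b[:,0],[2,98]).round(4),'y',np.percentile(b[:,1],[2,98]).round(4))
E
```

```text
scene L 153 zmin [0.0971 0.0981 0.0994] x [0.4652 0.4748] y [0.1687 0.1913]
scene R 139 zmin [0.0967 0.0986 0.1005] x [0.5553 0.563 ] y [0.1639 0.1876]
side L 46 zmin [0.1005 0.1006 0.1022] x [0.4656 0.4756] y [0.1653 0.1919]
side R 54 zmin [0.0995 0.0998 0.1018] x [0.5545 0.5627] y [0.1634 0.1837]
wrist L 1480 zmin [0.0966 0.0978 0.0997] x [0.4676 0.4761] y [0.1689 0.1898]
wrist R 1481 zmin [0.096  0.0977 0.0998] x [0.5551 0.5643] y [0.1662 0.1867]
```

All three cameras agree that the open tips sit at z ≈ 0.0965, 35 mm above the TCP. They span x 0.465–0.475 on the pad side and 0.555–0.564 on the ramp side, so horizontally they're well placed. I'll descend to just above the pad and re-check.

```bash
python3 -m handwheel '[{"dx":0,"dy":0,"dz":-0.012,"turn":0,"claw":23},{"dx":0,"dy":0,"dz":-0.024,"turn":0,"claw":23},{"dx":0,"dy":0,"dz":-0.034,"turn":0,"claw":23},{"dx":0,"dy":0,"dz":-0.042,"turn":0,"claw":23},{"dx":0,"dy":0,"dz":-0.046,"turn":0,"claw":23},{"dx":0,"dy":0,"dz":-0.048,"turn":0,"claw":23},{"dx":0,"dy":0,"dz":-0.048,"turn":0,"claw":23},{"dx":0,"dy":0,"dz":-0.048,"turn":0,"claw":23},{"dx":0,"dy":0,"dz":-0.048,"turn":0,"claw":23},{"dx":0,"dy":0,"dz":-0.048,"turn":0,"claw":23}]'
python3 - <<'E'
from h import *
im,d=snapshot('scene');s=cv2.resize(im[220:360,320:470],None,fx=4,fy=4)
w,d2=snapshot('wrist')
cv2.imwrite('pics/s3.png',s);cv2.imwrite('pics/w3.png',w)
E
```

```text
time_s: 5.3
position: [0.5151, 0.1761, 0.0127]
eef_rot: [2.26, 2.182, 0.0]
ft_force: [-0.7, -0.1, 0.6]
width: 0.0796
finger_force: 0.0
```

View pics/s3.png

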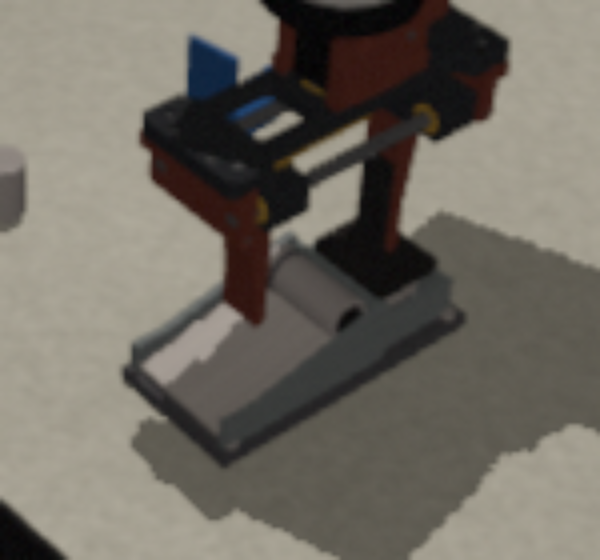

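View pics/w3.png

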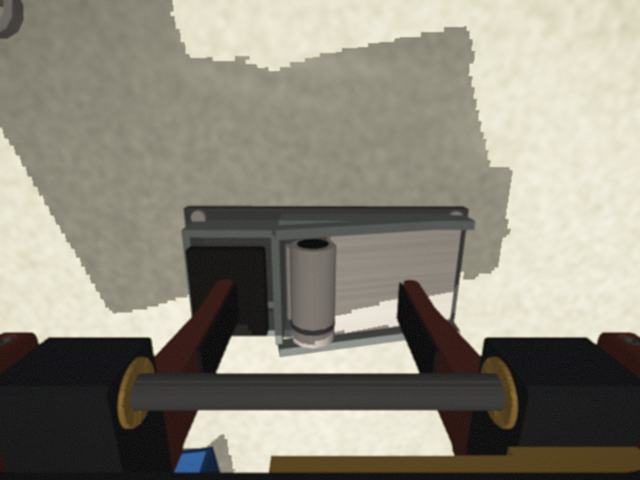

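The scene crop shows one tip just above the pad at (390,245) and the other standing over mid-ramp at (245,315). The socket is still in its pocket at (315,290). Now I'll press.

```bash
python3 -m handwheel '[{"dx":0,"dy":0,"dz":-0.003,"turn":0,"claw":23},{"dx":0,"dy":0,"dz":-0.006,"turn":0,"claw":23},{"dx":0,"dy":0,"dz":-0.008,"turn":0,"claw":23},{"dx":0,"dy":0,"dz":-0.010,"turn":0,"claw":23},{"dx":0,"dy":0,"dz":-0.012,"turn":0,"claw":23},{"dx":0,"dy":0,"dz":-0.014,"turn":0,"claw":23},{"dx":0,"dy":0,"dz":-0.016,"turn":0,"claw":23},{"dx":0,"dy":0,"dz":-0.018,"turn":0,"claw":23},{"dx":0,"dy":0,"dz":-0.018,"turn":0,"claw":23},{"dx":0,"dy":0,"dz":-0.018,"turn":0,"claw":23}]'
python3 - <<'E'
from h import *
c='wrist';k=get_calibration(c);im,d=snapshot(c);o=get_obs();print(o['ft_force'],o['position'])
for n in ['socket_long','pad_long_top']:
    for r in trace(n,c)[:1]:
        p=pts(c,r['pixels'],d,k);print(n,round(r['score'],2),len(p),np.median(p,0).round(4))
E
```

```text
time_s: 6.65
position: [0.515, 0.176, -0.0054]
eef_rot: [2.26, 2.182, 0.0]
ft_force: [-1.3, 0.6, 1.9]
width: 0.0798
finger_force: 1.4
[-0.30599909 -0.71512615  2.73476672] [ 0.5150116   0.17601969 -0.00541365]
pad_long_top 0.73 5118 [0.4758 0.1881 0.0307]
```

```bash
python3 -m handwheel '[{"dx":0,"dy":0,"dz":-0.0005,"turn":0,"claw":23},{"dx":0,"dy":0,"dz":-0.001,"turn":0,"claw":23},{"dx":0,"dy":0,"dz":-0.0015,"turn":0,"claw":23},{"dx":0,"dy":0,"dz":-0.002,"turn":0,"claw":23},{"dx":0,"dy":0,"dz":-0.002,"turn":0,"claw":23},{"dx":0,"dy":0,"dz":-0.002,"turn":0,"claw":23},{"dx":0,"dy":0,"dz":-0.002,"turn":0,"claw":23},{"dx":0,"dy":0,"dz":-0.002,"turn":0,"claw":23},{"dx":0,"dy":0,"dz":-0.002,"turn":0,"claw":23},{"dx":0,"dy":0,"dz":-0.002,"turn":0,"claw":23}]'
python3 - <<'E'
from h import *
for c in ['wrist','scene']:
    k=get_calibration(c);im,d=snapshot(c)
    for n in ['socket_long','pad_long_top']:
        for r in trace(n,c)[:1]:
            p=pts(c,r['pixels'],d,k);print(c,n,round(r['score'],2),len(p),np.median(p,0).round(4))
    cv2.imwrite(f'pics/{c}4.png',im if c=='wrist' else cv2.resize(im[220:360,320:470],None,fx=4,fy=4))
E
```

```text
time_s: 8.05
position: [0.5152, 0.1761, -0.0069]
eef_rot: [2.26, 2.182, 0.0]
ft_force: [-1.1, -2.1, 10.1]
width: 0.0796
finger_force: 5.0
wrist socket_long 0.97 5778 [0.5421 0.1795 0.0468]
wrist pad_long_top 0.95 5272 [0.4757 0.1878 0.0292]
scene socket_long 0.73 179 [0.546  0.1948 0.0436]
scene pad_long_top 0.68 177 [0.4686 0.1907 0.0294]
```

View pics/wrist4.png

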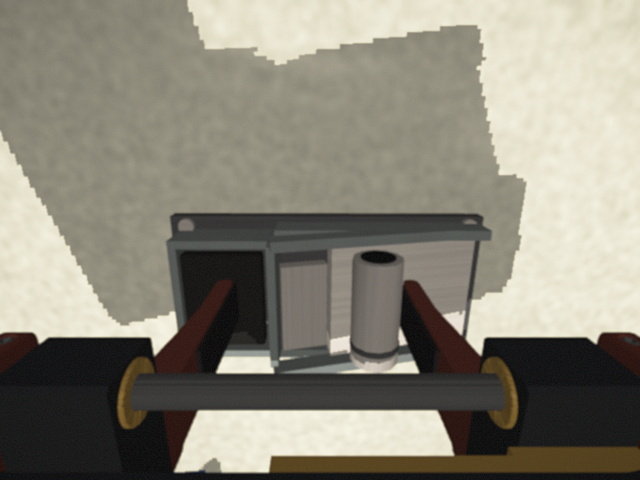

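View pics/scene4.png

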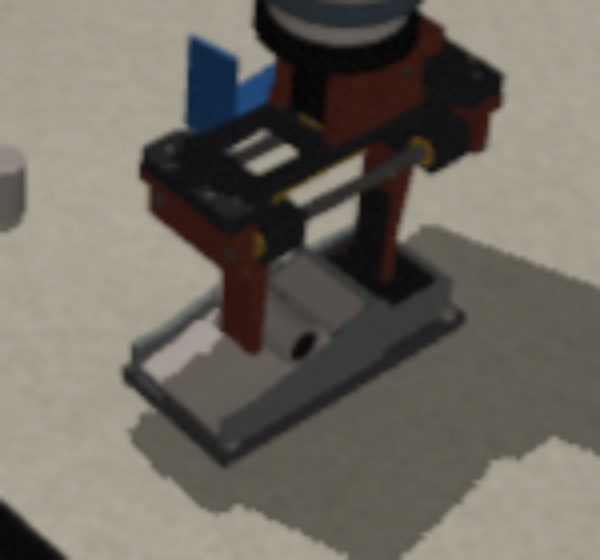

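The pad is fully down at z ≈ 0.030, with 10 N pressing it onto the stop. The socket has popped out and rests on the ramp at (378,310) in the wrist view, against the ramp finger. I'm handing it in.

```bash
python3 -c "from cell import *; print(sign_off())"
```

```text
the job is handed in; nothing more can be done
None
```

The job is handed in: at the last check the long-socket cradle's pad was held fully down with about 10 N, and the socket was resting on the ramp against the other finger.

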